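# Rock a stuck tube block out of the dry-bath heater

### The arm

A 7-joint arm with a two-finger parallel gripper is mounted at the origin on the work surface. World frame = base frame: x ahead of the robot, y to its left, z up, the work surface at z = 0. Lengths are in m, angles in rad, forces in N, time in s.
With the tool pointing down it reaches from about 0.425 to 0.925 m from the base axis. Payload 6.8 kg.
Tool frame: the origin (TCP) lies midway between the tips of the shut fingers; the grasp point (between the pads) lies 19 mm behind it; x points along the fingers, y is the direction in which the jaws open and shut, and the axes are right-handed (so a half turn about x gives the same grasp; the last joint's range is limited). The gripper opens to 85 mm and grips with 20 to 120 N. Pads are 22 mm wide; open, the fingers measure 114 mm over their backs; the gripper's body (76 mm by 85 mm) begins 54 mm behind the grasp point. The pads swing forward as they close: fully open they stand 13 mm farther back than shut.
Start: joints at [1.175, 0.477, 0.022, 1.555, -0.011, 1.109, -0.083], TCP at [0.192, -0.647, 0.231] pointing down, gripper open.
Joint ranges: [-2.96, 2.96], [-0.34, 2.1], [-1.41, 1.46], [0.24, 2.44], [-1.37, 4.51], [0.17, 1.92], [-2.96, 2.96]. Speed limits (rad/s): [2.39, 2.39, 3.14, 3.14, 3.14, 3.14, 3.14].

### API

Orientations are given as a rotation vector (axis times angle).
In Python, from bench import r, viewer, nets gives the robot as it stands.
- The arm moves only by the shell command python3 -m pendant 'ROWS' [FORCE]. ROWS is JSON, one flat list of numbers, 5 for each row, row after row: the finger opening in mm, from 0 to 85.4, then the shift along the tool's x, y, z in mm, then the turn about the tool's x in rad. A call has 1 to 20 rows; each row shifts and turns the commanded pose from where the row before left it, along the tool's axes as they then stand; what a row does not reach is not made up. A row lasts 1/8 s, in which the tool goes at most 62.5 mm and 10.7 degrees, less where a joint would pass 70% of its speed; a pose out of reach is approached as far as the arm can. A call with a gripper value outside its range is refused whole. The fingers move at their own pace and stop on an object; FORCE is the grip in N (left out, the last holds). Time passes only in rows, so rows that do not move let the fingers close. It gives the time, the measured TCP pose, the force and the opening at its end, in the units of the state.
- r.get_obs(): the state, without advancing time (a new reading comes with each control period).
- viewer.grab_frame(name): name is "scene" or "top" or "wrist"; returns (picture, depth): 480x640x3 uint8, red, green, blue; 480x640 float32, m along the optical axis (not along the pixel's ray), 0 where there is no reading.
- viewer.calibration(name): a dict with "mtx" (3x3 intrinsics, pixels), "world_to_cam" (4x4, takes a point from world to camera coordinates). Camera axes: x right, y up, looking along -z (the intrinsics and any distortion apply to the point x, -y, -z); pixel columns grow to the right and rows downward; lengths in m; the calibration is good to about 2 mm. A picture is of the moment at which its call begins: read the wrist's pose just before it. calibration takes no time and is no camera call; for the wrist camera it gives the pose at the moment of the call.
- r.hand_in(): hands the job in, once; it reports no verdict.
Trained networks look in the newest picture that a camera, given by its name, has taken for a name from the list of things; names that differ only in an ending like _2 or _b are one class to them, and where a whole thing is asked for, a point or a joint stands for the part that bears it (a point fixed in the world has none). Each returns a list of dicts, best first, with "score" (0 to 1); they miss things now and then, are a little off and sometimes report something else, mostly with a low value. They report only what shows in the picture. A call takes as long as a camera call.
- nets.look_for(name, camera): "location" ([x, y, z] in m, in world coordinates, good to about 4 mm: the middle of the surface that is visible of it).
- nets.silhouettes(name, camera): "mask" (480x640 bool, what is visible of it).
The state is a dict: "clock": time; "joints": joint angles; "qvel": joint speeds; "tau": joint torques, N m; "tcp_pos": TCP position; "orientation": TCP orientation; "contact_force": force on the tool from outside, world axes, zero at the start; "moment": the same for the moment, N m; "grip_width": finger opening in m.
Only numpy, scipy, OpenCV 4.12 (cv2) and the standard library are available. Lean on these libraries where they do the work, as an engineer would, in place of code of your own. Each camera call takes 0.05 s, during which the arm holds its last target. There are 200 camera calls.

### The job

The heater has two aluminium tube blocks held tight in its wells by sprung catches; the one with the four large holes has to come out. Do not pull it straight up: grip it and rock it from side to side while it is still in its well - first its left-hand end (as seen from the robot) clearly up with the other end down, then its right-hand end clearly up above the left - until it frees, then lift it and finish holding it in the gripper, level and still, over its well with its underside about 20 mm above the heater's top. Leave the other block and everything else on the bench as they are.

Things in the scene. Friction and masses are not known exactly. Their poses are not given: they have to be found in the camera images.
- heater: Dry-bath heater, fixed to the bench: white box 120 mm (own x) by 272 mm (own y), 70 mm high, with two wells; a lower grey control front (50 mm high, 45 mm deep) on its -x side, towards the robot. Origin: centre of the box at bench height; x points away from the robot, y to the robot's left (turned up to 0.4 rad), z up.
- well_left (a point): Middle of the mouth of the left-hand well, at the heater's top (own y = +68 mm, z = 70 mm). Each well is 42.5 mm along the heater's x, 95 mm along its y and 30 mm deep. Either block may be in it.
- well_right (a point): Middle of the mouth of the right-hand well (own y = -68 mm, z = 70 mm), the same size.
- catch (a point): One of four sprung, slippery round noses, in the middle of both end walls of each well at z = 60 mm (this is the outer one of the left-hand well). Each sticks 5 mm into the well and snaps into the groove in the block's end. Pulling one end of a block up past its nose takes about 13 N at that end, a straight pull of both ends some 30 N; once an end has risen 6 mm its nose only rubs.
- block_four: The block to take out: plain aluminium, 40 (own x) x 90 (own y) x 68 mm tall, about 0.5 kg, four 15 mm holes in a row in its top. Origin: centre of its underside; axes parallel to the heater's. It stands on the floor of either well, upper 38 mm free above the heater: grip across the 40 mm. Play in the well 1.2 mm each side, 2.5 mm each end: it can lean about 0.13 rad about its own x, more as it rises.
- four_left (a point): Middle of the top edge of the left-hand end (own +y) of the four-hole block: 45 mm along its y, 68 mm above its underside. Below it, 20 mm above the underside, a groove 13 mm high and 3.5 mm deep runs across the end.
- four_right (a point): Middle of the top edge of the right-hand end (own -y) of the four-hole block: -45 mm along its y, 68 mm above its underside, with the same groove below.
- block_ten: The other block, which stays: same outer size and material, but ten 8 mm holes in two rows. Origin: centre of its underside. It sits in the other well.
- beaker: Bystander, leave alone: glass beaker, 68 mm wide, 85 mm tall. Origin: centre of its underside.
- reagent: Bystander, leave alone: amber reagent bottle, 52 mm wide, 90 mm tall. Origin: centre of its underside.
- tape: Bystander, leave alone: roll of paper tape lying flat, 70 mm wide, 19 mm high. Origin: centre of its underside.
- dish: Bystander, leave alone: shallow steel dish 90 x 130 x 25 mm. Origin: centre of its underside.
- tip_box: Bystander, leave alone: blue pipette-tip box with clear lid, 80 x 120 x 57 mm. Origin: centre of its underside.
- stand_tube: Bystander, leave alone: stoppered clear tube on a round foot, 32 mm wide, 83 mm tall. Origin: centre of its underside.

How it is judged:
On the way, in this order (a step that is already met when the one before it is completed fails the run):
1. the four-hole block is tilted at least 4 degrees with its left-hand end up, its underside centre still at least 12 mm down in the well and its right-hand end raised less than 10 mm (angle between block_four's own y axis and vertical below 1.501 rad and z of block_four in the frame of heater below 0.058 m and z of four_right in the frame of heater below 0.118 m), for 0.1 s.
2. then it is tilted at least 4 degrees the other way, right-hand end up, its underside centre still at least 5 mm down in the well (angle between block_four's own y axis and vertical above 1.641 rad and z of block_four in the frame of heater below 0.065 m), for 0.1 s.
At the end, for the whole second after the job is handed in: the four-hole block is held in the fingers over its own well (within 25 mm across and 30 mm along), underside 6 to 45 mm above the heater's top, within 8 degrees of level, still, touching neither heater nor other block; the other block is fully down in its well (z of block_four in the frame of heater between 0.076 and 0.115 m and angle between block_four's own z axis and vertical below 0.14 rad and x of block_four in the frame of heater between -0.025 and 0.025 m and ((y of block_four in the frame of heater between 0.038 and 0.098 m and y of block_ten in the frame of heater below 0 m) or (y of block_four in the frame of heater between -0.098 and -0.038 m and y of block_ten in the frame of heater above 0 m)) and contact force between block_four and heater below 0.05 N and contact force between block_four and block_ten below 0.05 N and contact force between block_four and the fingers above 2 N and linear speed of block_four below 0.02 m/s and angular speed of block_four below 0.15 rad/s and z of block_ten in the frame of heater below 0.044 m); the arm keeps its last pose, push and grip.
It fails at once if the ten-hole block is moved by more than 6 mm (distance of block_ten from where it was at the start of the episode above 0.006 m).
It fails at once if a bystander is moved by more than 30 mm (distance of any of beaker, reagent, tape, dish, tip_box, stand_tube from where it was at the start of the episode above 0.03 m).
It also fails if it takes over 35 s, if anything falls off the work surface, if the arm or the gripper's body presses on something with over 40 N, if the wrist force passes 120 N, or if a joint passes its speed limit or range.

## Working session

There is one attempt and no reset: what is moved stays moved. The work goes in short steps, Python scripts to look and compute and a shell command to move; the robot and the scene stay as the last step left them, time stands still between calls to the robot, and variables do not carry over. Pictures are saved under pics/ and viewed, about 8 in all and at most 12, crops included, and the job is handed in when it is done.

```bash
mkdir -p pics; ls; python3 - <<'E'
from bench import r, viewer, nets
import cv2
o=r.get_obs(); print(o)
for c in ["scene","top"]:
    p,d=viewer.grab_frame(c); cv2.imwrite(f"pics/{c}0.png",p[:,:,::-1])
    for n in ["heater","block_four","block_ten","well_left","well_right","four_left","four_right"]:
        print(c,n,[(round(x["score"],2),[round(float(v),4) for v in x["location"]]) for x in nets.look_for(n,c)[:2]])
E
```

```text
pics
{'clock': 0.0, 'joints': array([ 1.17489652,  0.47780311,  0.02231396,  1.55648272, -0.01152579,
        1.10931154, -0.0831323 ]), 'qvel': array([ 9.56360173e-04,  5.24275156e-05, -8.96596248e-04,  2.12667382e-03,
        2.85706082e-04, -6.31823603e-04, -2.08229911e-04]), 'tau': array([-8.43257221e-04, -5.96445465e+01,  1.60794664e+00, -2.81196481e+01,
        1.26046519e-02,  9.39540449e-03, -1.49475005e-05]), 'tcp_pos': array([ 0.19142591, -0.64664613,  0.23031   ]), 'orientation': array([ 2.06736089,  0.30154266, -2.06814076]), 'contact_force': array([0.37787399, 0.55025905, 0.48854484]), 'moment': array([ 0.00223959, -0.01929563,  0.01373278]), 'grip_width': 0.08536989784652205}
scene heater [(0.79, [0.568, -0.0036, 0.0684]), (0.26, [0.7092, -0.1754, 0.0572])]
scene block_four [(0.59, [0.5664, -0.074, 0.1006])]
scene block_ten [(0.76, [0.5326, 0.0654, 0.1029]), (0.7, [0.5662, -0.0709, 0.1073])]
scene well_left [(0.92, [0.5686, -0.003, 0.0652]), (0.2, [0.6996, -0.0812, 0.0146])]
scene well_right [(0.58, [0.5699, -0.0032, 0.0647])]
scene four_left [(0.75, [0.5704, -0.0718, 0.1016])]
scene four_right [(0.59, [0.5665, -0.0711, 0.1033])]
top heater [(0.63, [0.5048, -0.0162, 0.0737])]
top block_four [(0.96, [0.5567, -0.0773, 0.1085])]
top block_ten [(0.87, [0.5218, 0.0537, 0.1078])]
top well_left [(0.81, [0.5074, -0.0156, 0.0714])]
top well_right [(0.68, [0.5049, -0.0148, 0.0697])]
top four_left [(0.84, [0.5549, -0.0784, 0.1068]), (0.55, [0.6146, -0.2211, 0.0529])]
top four_right [(0.82, [0.5549, -0.07, 0.1083]), (0.6, [0.5038, -0.0088, 0.0697])]
```

View pics/top0.png

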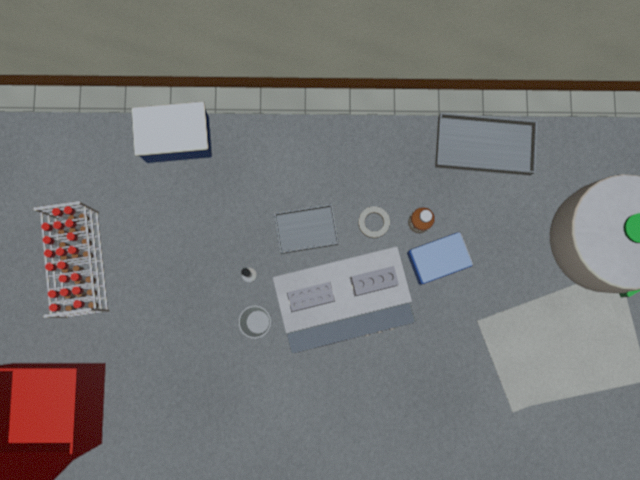

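View pics/scene0.png

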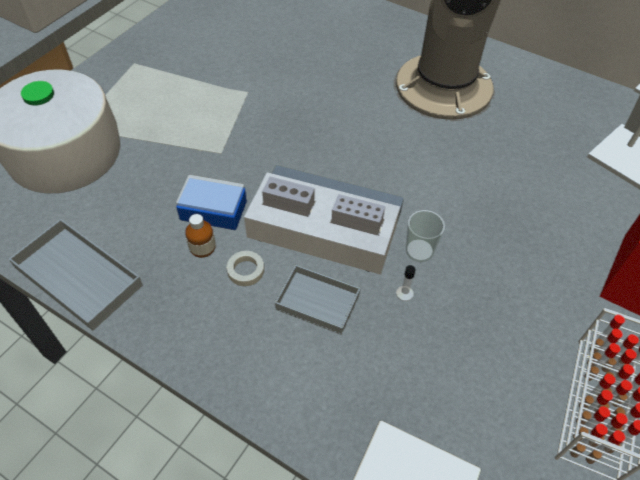

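Both views show the four-hole block in the right-hand well: top (375,282), scene (288,195). The ten-hole block is in the left well at top (311,297), with the tip box just right of the heater. Next I measure position and yaw.

```bash
cat > h.py <<'E'
from bench import r, viewer, nets
import numpy as np, cv2
from scipy.spatial.transform import Rotation as R
def cloud(cam, d, T=None):
    c=viewer.calibration(cam); K=np.array(c["mtx"]); T=np.linalg.inv(np.array(c["world_to_cam"]))
    v,u=np.mgrid[:480,:640]
    x=(u-K[0,2])/K[0,0]*d; y=(v-K[1,2])/K[1,1]*d
    P=np.stack([x,-y,-d,np.ones_like(d)],-1)@T.T
    P=P[...,:3]; P[d<=0]=np.nan; return P
def pose():
    o=r.get_obs(); return o, np.array(o["tcp_pos"]), R.from_rotvec(o["orientation"]).as_matrix()
def delta(target, M, p): return M.T@(np.array(target)-p)*1000
def fit(cam, z0=.1, z1=.116, name="block_four"):
    p,d=viewer.grab_frame(cam); P=cloud(cam,d)
    m=nets.silhouettes(name,cam)[0]["mask"]
    q=P[m]; q=q[(q[:,2]>z0)&(q[:,2]<z1)]
    (c,s,a)=cv2.minAreaRect((q[:,:2]*1000).astype(np.float32))
    b=cv2.boxPoints((c,s,a)); e=[b[1]-b[0],b[2]-b[1]]; e=max(e,key=np.linalg.norm); e=e if e[1]>0 else -e
    return p,d,P,m,np.array(c),s,np.arctan2(-e[0],e[1]),np.median(q[:,2]),len(q)
E
python3 - <<'E'
from h import *
for cam in ["top","scene"]:
  for n in ["block_four","block_ten","heater"]:
    try:
        z=(.1,.116) if n!="heater" else (.064,.076)
        print(cam,n,*[np.round(x,3) for x in fit(cam,*z,name=n)[4:]])
    except Exception as e: print(cam,n,e)
o,p,M=pose(); print(o["clock"],p,M.round(3))
E
```

```text
top block_four [558.602 -74.163] [40.066 90.492] 0.25 0.108 682
top block_ten list index out of range
top heater [542.258  -8.421] [120.222 272.585] 0.246 0.07 5298
scene block_four [558.582 -74.577] [45.868 91.585] 0.246 0.108 814
scene block_ten [524.819  56.876] [46.487 90.738] 0.244 0.108 957
scene heater [541.249  -9.229] [126.485 273.575] 0.24 0.071 4329
1.4 [ 0.19162307 -0.64726604  0.23131826] [[ 0.     0.284 -0.959]
 [-0.    -0.959 -0.284]
 [-1.     0.    -0.   ]]
```

```bash
python3 -m pendant '[85,0,-36.5,-39.7,0, 85,0,-36.5,-39.7,0, 85,0,-36.5,-39.7,0, 85,0,-36.5,-39.7,0, 85,0,-36.5,-39.7,0, 85,0,-36.5,-39.7,0, 85,0,-36.5,-39.7,0, 85,0,-36.5,-39.7,0, 85,0,-36.5,-39.7,0, 85,0,-36.5,-39.7,0, 85,0,-36.5,-39.7,0, 85,0,-36.5,-39.7,0, 85,0,-36.5,-39.7,0, 85,0,0,0,-0.17, 85,0,0,0,-0.17, 85,0,0,0,-0.17, 85,0,0,0,-0.17, 85,0,0,0,-0.17, 85,0,0,0,-0.17, 85,0,0,0,-0.17]'
python3 -m pendant '[85,0,0,0,-0.17, 85,0,0,0,-0.17, 85,0,0,0,0]'
python3 - <<'E'
from h import *
o,p,M=pose(); print(o["clock"],p,M.round(3),o["joints"])
p_,d,P,m,*f=fit("wrist"); print(*f)
cv2.imwrite("pics/w1.png",p_[:,:,::-1])
o,p,M=pose(); print(delta([.5513,-.0454,.074],M,p))
E
```

```text
clock: 3.9
tcp_pos: [0.5518, -0.0459, 0.2314]
orientation: [1.273, 1.166, -1.273]
contact_force: [0.2, 0.4, -0.0]
grip_width: 0.0845
clock: 4.28
tcp_pos: [0.5518, -0.046, 0.2313]
orientation: [1.027, 1.315, -1.027]
contact_force: [0.3, 0.6, -0.5]
grip_width: 0.0849
4.275 [ 0.55180503 -0.04599625  0.23132627] [[ 0.     0.97   0.243]
 [ 0.     0.243 -0.97 ]
 [-1.     0.    -0.   ]] [ 0.46427764  0.34017011 -0.6095094   1.81588905  0.22135959  1.05388523
  0.01650007]
[558.15539551 -75.86050415] (40.07393264770508, 90.38517761230469) 0.24450125 0.10781803470839052 5087
[157.34159185  -0.37798371  -0.67221361]
```

View pics/w1.png

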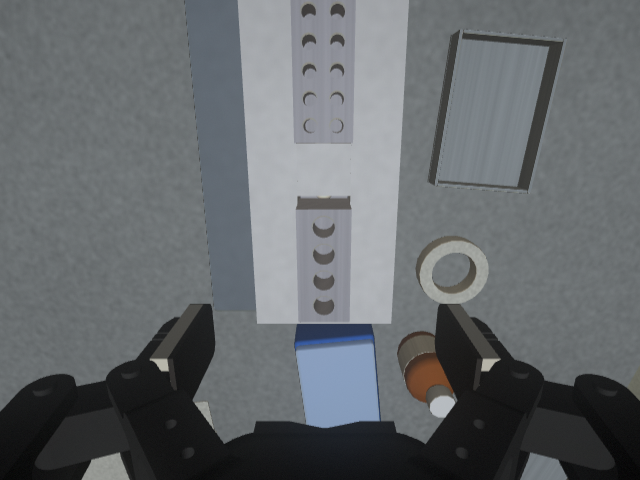

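The wrist view shows the four-hole block at (323,262), aligned with the jaws and the heater. The jaws sit over its left end, so I descend and grip.

```bash
python3 -m pendant '[85,40,0,0,0, 85,40,0,0,0, 85,40,0,0,0, 80,30,-0.4,0,0, 75,7,0,-0.6,0, 70,0,0,0,0, 38,0,0,0,0, 36,0,0,0,0, 36,0,0,0,0, 36,0,0,0,0, 36,0,0,0,0]' 45
python3 -m pendant '[36,-2,0,0.5,0, 36,-2,0,1,0, 36,-1,0,1,0]'
```

```text
clock: 5.75
tcp_pos: [0.5521, -0.0454, 0.0758]
orientation: [1.026, 1.314, -1.025]
contact_force: [-1.8, 0.6, 5.8]
grip_width: 0.0393
clock: 6.12
tcp_pos: [0.5509, -0.0472, 0.0786]
orientation: [1.025, 1.318, -1.026]
contact_force: [-0.7, 2.2, -8.8]
grip_width: 0.0398
```

```bash
python3 -m pendant '[36,-2,0,0.7,0, 36,-2,0,0.7,0, 36,-2,0,0.7,0, 36,0,0,0,0]'
cat >> h.py <<'E'
BX=np.array([np.cos(.2465),np.sin(.2465),0]); BY=np.array([-np.sin(.2465),np.cos(.2465),0]); C=np.array([.5585,-.0748,.07])
def tilt(cam="wrist",save=None):
    p,d=viewer.grab_frame(cam); P=cloud(cam,d)-C
    if save: cv2.imwrite(save,p[:,:,::-1])
    x=P@BX*1000; y=P@BY*1000; z=P[...,2]*1000
    m=(abs(x)<17)&(abs(y)<52)&(z>30)&(z<110)
    # keep flat top surface only (upper layer per y bin)
    yy,zz,n=[],[],[]
    for a in range(-52,52,4):
        s=m&(y>=a)&(y<a+4)
        if s.sum()>8: yy.append(np.median(y[s])); zz.append(np.percentile(z[s],70)); n.append(s.sum())
    yy,zz=np.array(yy),np.array(zz)
    k=np.ones(len(yy),bool)
    for _ in range(4):
        c=np.polyfit(yy[k],zz[k],1); e=abs(zz-np.polyval(c,yy)); k=e<max(1.5,1.5*np.median(e))
    print(cam,"tilt deg (+=left up) %.2f"%np.degrees(np.arctan(c[0])),"centre rise %.1f"%(c[1]-38),"ends L/R rise %.1f %.1f"%(c[1]-38+45*c[0],c[1]-38-45*c[0]))
    print(list(zip(yy.round(),zz.round(1))))
E
python3 - <<'E'
from h import *
print(r.get_obs()["clock"])
for c in ["wrist","scene","top"]: tilt(c, f"pics/{c}2.png")
E
```

```text
clock: 6.62
tcp_pos: [0.5519, -0.0509, 0.0853]
orientation: [1.025, 1.316, -1.028]
contact_force: [-2.3, -3.4, -10.4]
grip_width: 0.0391
6.625
wrist tilt deg (+=left up) 54.41 centre rise 7.2 ends L/R rise 70.1 -55.7
[(np.float64(-8.0), np.float64(43.6)), (np.float64(-5.0), np.float64(44.1)), (np.float64(-3.0), np.float64(44.0)), (np.float64(2.0), np.float64(45.0)), (np.float64(6.0), np.float64(45.4)), (np.float64(10.0), np.float64(45.8)), (np.float64(14.0), np.float64(46.2)), (np.float64(18.0), np.float64(46.0)), (np.float64(22.0), np.float64(46.7)), (np.float64(26.0), np.float64(47.3)), (np.float64(30.0), np.float64(47.7)), (np.float64(35.0), np.float64(96.8)), (np.float64(37.0), np.float64(96.7)), (np.float64(42.0), np.float64(102.7)), (np.float64(44.0), np.float64(109.4))]
scene tilt deg (+=left up) 6.09 centre rise 8.0 ends L/R rise 12.8 3.2
[(np.float64(-50.0), np.float64(40.8)), (np.float64(-46.0), np.float64(41.2)), (np.float64(-42.0), np.float64(41.1)), (np.float64(-38.0), np.float64(41.8)), (np.float64(-34.0), np.float64(42.0)), (np.float64(-30.0), np.float64(43.2)), (np.float64(-26.0), np.float64(43.4)), (np.float64(-22.0), np.float64(43.4)), (np.float64(-18.0), np.float64(43.4)), (np.float64(-14.0), np.float64(44.5)), (np.float64(-10.0), np.float64(45.1)), (np.float64(-7.0), np.float64(46.5)), (np.float64(35.0), np.float64(49.9)), (np.float64(39.0), np.float64(49.6)), (np.float64(41.0), np.float64(94.2))]Traceback (most recent call last):
  File "<stdin>", line 3, in <module>
  File "h.py", line 34, in tilt
    c=np.polyfit(yy[k],zz[k],1); e=abs(zz-np.polyval(c,yy)); k=e<max(1.5,1.5*np.median(e))
    raise TypeError("expected non-empty vector for x")
TypeError: expected non-empty vector for x
```

Left end is up about 6° (right end about 3 mm up), so step 1 is met. Now I release, slide to the right end and check the block.

```bash
sed -i 's/z<110/z<75/' h.py; python3 -m pendant '[80,0,0,0,0, 80,0,0,0,0, 80,0,0,0,0, 80,0,0.6,28,0, 80,0,0,28,0, 80,3,0,0,0]'
python3 - <<'E'
from h import *
tilt("wrist"); tilt("scene")
o,p,M=pose(); print(o["clock"],delta(C-.030*BY+[0,0,.004],M,p))
E
```

```text
clock: 7.52
tcp_pos: [0.5676, -0.1065, 0.0826]
orientation: [1.028, 1.312, -1.028]
contact_force: [-0.6, 1.0, -0.5]
grip_width: 0.08
wrist tilt deg (+=left up) 5.01 centre rise 4.2 ends L/R rise 8.1 0.2
[(np.float64(-49.0), np.float64(37.9)), (np.float64(-46.0), np.float64(38.3)), (np.float64(-43.0), np.float64(38.3)), (np.float64(-38.0), np.float64(38.8)), (np.float64(-34.0), np.float64(39.3)), (np.float64(-30.0), np.float64(39.7)), (np.float64(-26.0), np.float64(40.0)), (np.float64(-22.0), np.float64(40.0)), (np.float64(-18.0), np.float64(40.5)), (np.float64(-14.0), np.float64(41.0)), (np.float64(-10.0), np.float64(41.4)), (np.float64(-6.0), np.float64(41.8)), (np.float64(-2.0), np.float64(41.9)), (np.float64(2.0), np.float64(42.3)), (np.float64(6.0), np.float64(42.7)), (np.float64(10.0), np.float64(43.1)), (np.float64(14.0), np.float64(43.5)), (np.float64(18.0), np.float64(43.7)), (np.float64(22.0), np.float64(44.0)), (np.float64(26.0), np.float64(44.5)), (np.float64(30.0), np.float64(44.9)), (np.float64(34.0), np.float64(45.2)), (np.float64(38.0), np.float64(45.6)), (np.float64(4
[... 165 characters left out ...]
(41.8)), (np.float64(-22.0), np.float64(41.6)), (np.float64(-18.0), np.float64(42.6)), (np.float64(-14.0), np.float64(42.7)), (np.float64(-10.0), np.float64(43.8)), (np.float64(-6.0), np.float64(43.5)), (np.float64(-2.0), np.float64(43.4)), (np.float64(2.0), np.float64(44.6)), (np.float64(6.0), np.float64(44.0)), (np.float64(10.0), np.float64(44.8)), (np.float64(14.0), np.float64(45.6)), (np.float64(18.0), np.float64(45.5)), (np.float64(22.0), np.float64(45.5)), (np.float64(26.0), np.float64(45.9)), (np.float64(30.0), np.float64(47.0)), (np.float64(34.0), np.float64(46.9)), (np.float64(39.0), np.float64(46.1)), (np.float64(40.0), np.float64(37.6))]
7.625 [ 8.19012725 -0.95810605  0.44587896]
```

The block stayed tilted, left up about 8 mm and the right end still latched. Now I grip the right end.

```bash
python3 -m pendant '[78,8,-1,5,0, 70,0,0,0,0, 36,0,0,0,0, 36,0,0,0,0, 36,0,0,0,0, 36,0,0,0,0, 36,-3,0,-1,0, 36,-3,0,-1,0, 36,-2,0,-1,0, 36,-2,0,-1,0]' 36
python3 - <<'E'
from h import *
print(r.get_obs()["clock"]); tilt("wrist"); tilt("scene")
E
```

```text
clock: 8.88
tcp_pos: [0.5649, -0.1058, 0.0841]
orientation: [1.024, 1.317, -1.028]
contact_force: [-0.2, -2.4, -10.0]
grip_width: 0.0395
8.875
wrist tilt deg (+=left up) 2.68 centre rise 12.6 ends L/R rise 14.7 10.5
[(np.float64(-48.0), np.float64(48.1)), (np.float64(-46.0), np.float64(48.7)), (np.float64(-42.0), np.float64(48.4)), (np.float64(-38.0), np.float64(48.8)), (np.float64(-34.0), np.float64(49.2)), (np.float64(-30.0), np.float64(49.4)), (np.float64(-26.0), np.float64(49.6)), (np.float64(-21.0), np.float64(49.5)), (np.float64(-18.0), np.float64(49.6)), (np.float64(-14.0), np.float64(50.0)), (np.float64(-10.0), np.float64(50.3)), (np.float64(-6.0), np.float64(50.5)), (np.float64(-2.0), np.float64(50.6)), (np.float64(1.0), np.float64(50.4)), (np.float64(6.0), np.float64(50.9)), (np.float64(10.0), np.float64(51.2)), (np.float64(14.0), np.float64(51.4)), (np.float64(18.0), np.float64(51.6)), (np.float64(22.0), np.float64(51.5)), (np.float64(26.0), np.float64(51.7)), (np.float64(30.0), np.float64(52.1)), (np.float64(34.0), np.float64(52.3)), (np.float64(38.0), np.float64(52.5)), (np.float64(41.0), np.float64(52.4))]
scene tilt deg (+=left up) 2.45 centre rise 13.4 ends L/R rise 15.3 11.4
[(np.float64(-22.0), np.float64(51.2)), (np.float64(-18.0), np.float64(49.6)), (np.float64(-14.0), np.float64(50.6)), (np.float64(-10.0), np.float64(50.7)), (np.float64(-6.0), np.float64(51.6)), (np.float64(-2.0), np.float64(51.7)), (np.float64(2.0), np.float64(51.4)), (np.float64(6.0), np.float64(51.4)), (np.float64(10.0), np.float64(51.1)), (np.float64(14.0), np.float64(52.6)), (np.float64(18.0), np.float64(52.2)), (np.float64(22.0), np.float64(52.6)), (np.float64(26.0), np.float64(51.8)), (np.float64(30.0), np.float64(52.6)), (np.float64(34.0), np.float64(52.9)), (np.float64(38.0), np.float64(54.0)), (np.float64(43.0), np.float64(52.4)), (np.float64(44.0), np.float64(36.2))]
```

```bash
python3 -m pendant '[80,0,0,0,0, 80,0,0,0,0, 80,0,0,0,0, 80,-25,0,0,0, 80,-25,0,0,0]'
python3 - <<'E'
from h import *
tilt("wrist","pics/w3.png")
o,p,M=pose(); print(o["clock"],delta(C+.036*BY+[0,0,.055],M,p))
E
```

```text
clock: 9.6
tcp_pos: [0.566, -0.1048, 0.135]
orientation: [1.025, 1.316, -1.025]
contact_force: [1.1, 0.2, -0.1]
grip_width: 0.0801
wrist tilt deg (+=left up) 1.88 centre rise 16.6 ends L/R rise 18.1 15.2
[(np.float64(-48.0), np.float64(52.9)), (np.float64(-46.0), np.float64(53.3)), (np.float64(-42.0), np.float64(52.9)), (np.float64(-38.0), np.float64(53.4)), (np.float64(-34.0), np.float64(53.7)), (np.float64(-30.0), np.float64(53.9)), (np.float64(-26.0), np.float64(54.0)), (np.float64(-22.0), np.float64(53.7)), (np.float64(-18.0), np.float64(53.9)), (np.float64(-14.0), np.float64(54.2)), (np.float64(-10.0), np.float64(54.4)), (np.float64(-6.0), np.float64(54.6)), (np.float64(-1.0), np.float64(54.5)), (np.float64(2.0), np.float64(54.4)), (np.float64(6.0), np.float64(54.7)), (np.float64(10.0), np.float64(55.1)), (np.float64(14.0), np.float64(55.2)), (np.float64(18.0), np.float64(55.5)), (np.float64(22.0), np.float64(55.2)), (np.float64(26.0), np.float64(55.3)), (np.float64(30.0), np.float64(55.4)), (np.float64(34.0), np.float64(55.9)), (np.float64(38.0), np.float64(56.1)), (np.float64(41.0), np.float64(55.9))]
9.65 [ 13.35003924  -2.03767504 -67.53539837]
```

```bash
python3 -m pendant '[40,-5,-1,-34,0, 0,0,-1,-33.5,0, 0,0,0,0,0, 0,0,0,0,0, 0,0,0,0,0, 0,0,0,0,0, 0,0,0,0,0]'
python3 -m pendant '[0,6,0,0,0, 0,4,0,0,0, 0,4,0,0,0]'
python3 - <<'E'
from h import *
tilt("scene"); tilt("wrist","pics/w4.png")
E
```

```text
clock: 10.52
tcp_pos: [0.5476, -0.0406, 0.1392]
orientation: [1.026, 1.316, -1.026]
contact_force: [0.4, -1.0, 0.6]
grip_width: -0.0004
clock: 10.9
tcp_pos: [0.5473, -0.0401, 0.1248]
orientation: [1.025, 1.316, -1.026]
contact_force: [-0.5, 0.1, -0.3]
grip_width: -0.0003
scene tilt deg (+=left up) 3.02 centre rise 14.6 ends L/R rise 17.0 12.2
[(np.float64(-46.0), np.float64(50.6)), (np.float64(-42.0), np.float64(50.9)), (np.float64(-38.0), np.float64(49.9)), (np.float64(-34.0), np.float64(50.4)), (np.float64(-30.0), np.float64(51.4)), (np.float64(-26.0), np.float64(51.9)), (np.float64(-22.0), np.float64(51.6)), (np.float64(-18.0), np.float64(52.3)), (np.float64(-14.0), np.float64(51.2)), (np.float64(-10.0), np.float64(51.8)), (np.float64(-6.0), np.float64(52.1)), (np.float64(-2.0), np.float64(52.7)), (np.float64(2.0), np.float64(51.6)), (np.float64(6.0), np.float64(51.7)), (np.float64(10.0), np.float64(52.3)), (np.float64(14.0), np.float64(52.6)), (np.float64(18.0), np.float64(52.6)), (np.float64(22.0), np.float64(53.3)), (np.float64(26.0), np.float64(55.3)), (np.float64(30.0), np.float64(55.3)), (np.float64(34.0), np.float64(56.4)), (np.float64(38.0), np.float64(55.0)), (np.float64(43.0), np.float64(52.9)), (np.float64(46.0), np.float64(69.1))]
wrist tilt deg (+=left up) 2.22 centre rise 13.6 ends L/R rise 15.3 11.8
[(np.float64(-42.0), np.float64(35.1)), (np.float64(-25.0), np.float64(50.5)), (np.float64(-21.0), np.float64(48.8)), (np.float64(23.0), np.float64(52.6)), (np.float64(26.0), np.float64(52.8)), (np.float64(30.0), np.float64(52.9)), (np.float64(34.0), np.float64(53.0)), (np.float64(39.0), np.float64(53.0)), (np.float64(42.0), np.float64(52.9)), (np.float64(47.0), np.float64(70.5)), (np.float64(48.0), np.float64(71.6))]
```

View pics/w4.png

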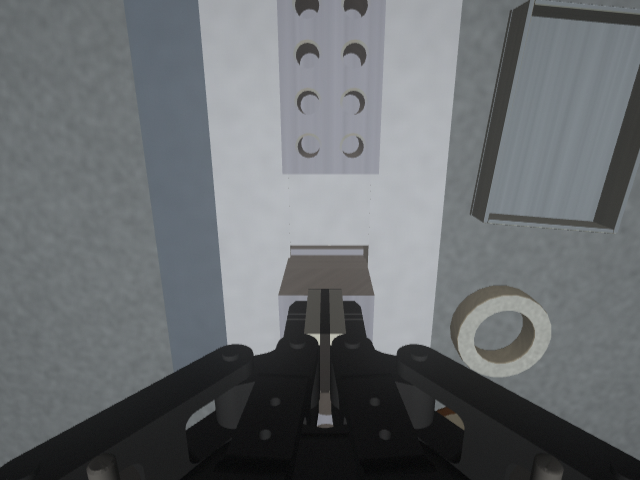

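The wrist view shows the shut fingertips at (325,300), just above the block's left end, with the ten-hole block untouched. No contact force yet, so I press down.

```bash
python3 -m pendant '[0,4,0,0,0, 0,3,0,0,0, 0,2,0,0,0]'
python3 - <<'E'
from h import *
print(r.get_obs()["contact_force"]); tilt("scene")
E
python3 -m pendant '[0,2,0,0,0, 0,2,0,0,0]'
python3 - <<'E'
from h import *
tilt("scene")
E
```

```text
clock: 11.38
tcp_pos: [0.5477, -0.0397, 0.1163]
orientation: [1.025, 1.316, -1.024]
contact_force: [0.9, 0.1, 0.2]
grip_width: -0.0
[0.94323762 0.12865378 0.1818372 ]
scene tilt deg (+=left up) 2.29 centre rise 10.9 ends L/R rise 12.7 9.1
[(np.float64(-42.0), np.float64(49.4)), (np.float64(-38.0), np.float64(48.5)), (np.float64(-34.0), np.float64(48.0)), (np.float64(-30.0), np.float64(48.2)), (np.float64(-26.0), np.float64(48.3)), (np.float64(-22.0), np.float64(49.0)), (np.float64(-17.0), np.float64(48.8)), (np.float64(-14.0), np.float64(47.7)), (np.float64(-10.0), np.float64(47.3)), (np.float64(-6.0), np.float64(48.4)), (np.float64(-2.0), np.float64(48.8)), (np.float64(2.0), np.float64(47.8)), (np.float64(6.0), np.float64(47.6)), (np.float64(10.0), np.float64(46.8)), (np.float64(14.0), np.float64(47.0)), (np.float64(18.0), np.float64(47.9)), (np.float64(22.0), np.float64(48.4)), (np.float64(25.0), np.float64(49.0)), (np.float64(30.0), np.float64(49.7)), (np.float64(34.0), np.float64(63.0)), (np.float64(38.0), np.float64(63.3)), (np.float64(42.0), np.float64(59.0)), (np.float64(46.0)
[... 484 characters left out ...]
float64(39.9)), (np.float64(-18.0), np.float64(38.9)), (np.float64(-14.0), np.float64(39.3)), (np.float64(-10.0), np.float64(39.0)), (np.float64(-6.0), np.float64(39.5)), (np.float64(-2.0), np.float64(40.4)), (np.float64(2.0), np.float64(39.9)), (np.float64(5.0), np.float64(38.8)), (np.float64(10.0), np.float64(39.6)), (np.float64(14.0), np.float64(38.8)), (np.float64(18.0), np.float64(40.2)), (np.float64(22.0), np.float64(39.6)), (np.float64(26.0), np.float64(42.3)), (np.float64(30.0), np.float64(54.6)), (np.float64(34.0), np.float64(59.4)), (np.float64(38.0), np.float64(59.2)), (np.float64(42.0), np.float64(58.5)), (np.float64(46.0), np.float64(62.4)), (np.float64(48.0), np.float64(63.1))]
```

The block slid back down by itself and is now level and fully seated. So I mirror the step that worked: grip the right end while the left end is latched.

```bash
python3 -m pendant '[0,-20,0,0,0, 75,0,0,34,0, 75,0,0,34,0, 75,0,0,0,0, 75,29,0,0,0, 75,29,0,0,0, 60,0,0,0,0, 36,0,0,0,0, 36,0,0,0,0, 36,0,0,0,0, 36,0,0,0,0, 36,-2,0,-0.5,0, 36,-2,0,-0.8,0, 36,-2,0,-0.8,0, 36,-2,0,-0.8,0, 36,-2,0,-0.8,0]' 45
python3 - <<'E'
from h import *
tilt("scene"); tilt("wrist"); print(r.get_obs()["clock"])
E
```

```text
clock: 13.72
tcp_pos: [0.5635, -0.102, 0.0831]
orientation: [1.026, 1.317, -1.024]
contact_force: [7.4, 1.5, -16.7]
grip_width: 0.0394
scene tilt deg (+=left up) -3.64 centre rise 5.9 ends L/R rise 3.1 8.8
[(np.float64(-17.0), np.float64(45.6)), (np.float64(-14.0), np.float64(44.9)), (np.float64(-10.0), np.float64(43.9)), (np.float64(-5.0), np.float64(44.2)), (np.float64(-2.0), np.float64(43.9)), (np.float64(2.0), np.float64(44.7)), (np.float64(6.0), np.float64(44.2)), (np.float64(10.0), np.float64(42.7)), (np.float64(14.0), np.float64(41.8)), (np.float64(18.0), np.float64(43.0)), (np.float64(22.0), np.float64(42.9)), (np.float64(26.0), np.float64(42.2)), (np.float64(30.0), np.float64(41.6)), (np.float64(34.0), np.float64(41.6)), (np.float64(38.0), np.float64(41.4)), (np.float64(42.0), np.float64(41.4)), (np.float64(46.0), np.float64(41.1)), (np.float64(49.0), np.float64(41.4))]
wrist tilt deg (+=left up) -3.87 centre rise 5.2 ends L/R rise 2.1 8.2
[(np.float64(-40.0), np.float64(45.8)), (np.float64(-38.0), np.float64(45.9)), (np.float64(-35.0), np.float64(45.2)), (np.float64(-30.0), np.float64(45.2)), (np.float64(-26.0), np.float64(45.0)), (np.float64(-22.0), np.float64(44.7)), (np.float64(-18.0), np.float64(44.5)), (np.float64(-14.0), np.float64(44.0)), (np.float64(-10.0), np.float64(43.8)), (np.float64(-6.0), np.float64(43.7)), (np.float64(-2.0), np.float64(43.4)), (np.float64(2.0), np.float64(43.1)), (np.float64(6.0), np.float64(42.7)), (np.float64(10.0), np.float64(42.4)), (np.float64(14.0), np.float64(42.2)), (np.float64(18.0), np.float64(42.0)), (np.float64(22.0), np.float64(41.7)), (np.float64(26.0), np.float64(41.4)), (np.float64(30.0), np.float64(41.1)), (np.float64(34.0), np.float64(40.9)), (np.float64(38.0), np.float64(40.6)), (np.float64(42.0), np.float64(40.3)), (np.float64(46.0), np.float64(40.1)), (np.float64(48.0), np.float64(39.9))]
13.825
```

```bash
python3 -m pendant '[36,-2,0,-0.8,0, 36,-2,0,-0.8,0, 36,0,0,0,0]'
python3 - <<'E'
from h import *
tilt("scene"); tilt("wrist"); print(r.get_obs()["clock"])
E
```

```text
clock: 14.2
tcp_pos: [0.5628, -0.0997, 0.0873]
orientation: [1.026, 1.318, -1.023]
contact_force: [4.2, 3.9, -12.3]
grip_width: 0.0392
scene tilt deg (+=left up) -6.49 centre rise 8.6 ends L/R rise 3.5 13.7
[(np.float64(-18.0), np.float64(48.0)), (np.float64(-14.0), np.float64(49.3)), (np.float64(-10.0), np.float64(47.8)), (np.float64(-6.0), np.float64(46.8)), (np.float64(-2.0), np.float64(46.4)), (np.float64(2.0), np.float64(46.4)), (np.float64(6.0), np.float64(46.7)), (np.float64(10.0), np.float64(45.8)), (np.float64(13.0), np.float64(44.4)), (np.float64(18.0), np.float64(44.1)), (np.float64(22.0), np.float64(44.2)), (np.float64(26.0), np.float64(44.1)), (np.float64(30.0), np.float64(43.9)), (np.float64(34.0), np.float64(42.4)), (np.float64(38.0), np.float64(41.6)), (np.float64(42.0), np.float64(41.3)), (np.float64(46.0), np.float64(41.8)), (np.float64(51.0), np.float64(41.3))]
wrist tilt deg (+=left up) -6.56 centre rise 7.6 ends L/R rise 2.5 12.8
[(np.float64(-37.0), np.float64(49.9)), (np.float64(-34.0), np.float64(49.4)), (np.float64(-30.0), np.float64(49.0)), (np.float64(-26.0), np.float64(48.7)), (np.float64(-22.0), np.float64(48.3)), (np.float64(-18.0), np.float64(47.8)), (np.float64(-14.0), np.float64(47.2)), (np.float64(-10.0), np.float64(46.6)), (np.float64(-6.0), np.float64(46.3)), (np.float64(-2.0), np.float64(46.0)), (np.float64(2.0), np.float64(45.5)), (np.float64(6.0), np.float64(45.0)), (np.float64(10.0), np.float64(44.4)), (np.float64(14.0), np.float64(44.1)), (np.float64(18.0), np.float64(43.6)), (np.float64(22.0), np.float64(43.1)), (np.float64(26.0), np.float64(42.7)), (np.float64(30.0), np.float64(42.2)), (np.float64(34.0), np.float64(41.7)), (np.float64(38.0), np.float64(41.2)), (np.float64(42.0), np.float64(40.7)), (np.float64(46.0), np.float64(40.3)), (np.float64(49.0), np.float64(40.0))]
14.3
```

Right end up 6.5° with the underside well down in the well, so step 2 is met. Now I regrip left of centre to bring the left end up.

```bash
python3 -m pendant '[75,0,0,0,0, 75,0,0,0,0, 75,0,0,0,0, 75,0,1.5,-25,0, 75,0,0,-25,0, 60,13,0,0,0, 36,0,0,0,0, 36,0,0,0,0, 36,0,0,0,0, 36,0,0,0,0, 36,-3,0,0.5,0, 36,-3,0,0.5,0, 36,-2,0,0.5,0, 36,-2,0,0.5,0]' 45
python3 - <<'E'
from h import *
tilt("scene"); tilt("wrist"); print(r.get_obs()["clock"])
E
```

```text
clock: 16.05
tcp_pos: [0.5526, -0.0544, 0.0866]
orientation: [1.025, 1.315, -1.026]
contact_force: [-3.6, -1.6, 0.8]
grip_width: 0.0394
scene tilt deg (+=left up) -5.99 centre rise 18.5 ends L/R rise 13.8 23.2
[(np.float64(-38.0), np.float64(60.0)), (np.float64(-34.0), np.float64(60.4)), (np.float64(-30.0), np.float64(59.6)), (np.float64(-26.0), np.float64(58.6)), (np.float64(-22.0), np.float64(59.5)), (np.float64(-18.0), np.float64(59.0)), (np.float64(-14.0), np.float64(57.8)), (np.float64(-10.0), np.float64(55.7)), (np.float64(30.0), np.float64(51.5)), (np.float64(34.0), np.float64(51.9)), (np.float64(38.0), np.float64(52.6)), (np.float64(42.0), np.float64(52.6)), (np.float64(46.0), np.float64(52.3)), (np.float64(49.0), np.float64(50.8))]
wrist tilt deg (+=left up) -5.80 centre rise 17.7 ends L/R rise 13.2 22.3
[(np.float64(-16.0), np.float64(38.5)), (np.float64(-15.0), np.float64(41.5)), (np.float64(-0.0), np.float64(55.5)), (np.float64(2.0), np.float64(55.7)), (np.float64(6.0), np.float64(54.8)), (np.float64(10.0), np.float64(54.7)), (np.float64(14.0), np.float64(54.5)), (np.float64(18.0), np.float64(54.1)), (np.float64(22.0), np.float64(53.7)), (np.float64(26.0), np.float64(53.0)), (np.float64(30.0), np.float64(52.7)), (np.float64(34.0), np.float64(52.5)), (np.float64(38.0), np.float64(52.1)), (np.float64(42.0), np.float64(51.7)), (np.float64(47.0), np.float64(51.0)), (np.float64(48.0), np.float64(50.2))]
16.15
```

```bash
python3 -m pendant '[36,0,0,0.5,0, 36,-4,0,0.5,0, 36,-4,0,0.5,0, 36,-4,0,0.5,0, 36,0,0,0,0]' 20
python3 - <<'E'
from h import *
tilt("scene"); tilt("wrist"); print(r.get_obs()["clock"])
E
```

```text
clock: 16.77
tcp_pos: [0.5535, -0.0557, 0.0977]
orientation: [1.026, 1.315, -1.024]
contact_force: [0.7, 0.2, -4.5]
grip_width: 0.0395
scene tilt deg (+=left up) -5.60 centre rise 29.2 ends L/R rise 24.8 33.6
[(np.float64(-40.0), np.float64(71.2)), (np.float64(-38.0), np.float64(70.9)), (np.float64(-34.0), np.float64(70.2)), (np.float64(-30.0), np.float64(69.5)), (np.float64(-26.0), np.float64(69.7)), (np.float64(-22.0), np.float64(69.4)), (np.float64(-18.0), np.float64(69.3)), (np.float64(-14.0), np.float64(69.4)), (np.float64(-11.0), np.float64(65.8)), (np.float64(30.0), np.float64(63.4)), (np.float64(34.0), np.float64(62.6)), (np.float64(38.0), np.float64(64.6)), (np.float64(42.0), np.float64(63.0)), (np.float64(46.0), np.float64(61.9)), (np.float64(48.0), np.float64(63.6))]
wrist tilt deg (+=left up) -5.82 centre rise 27.6 ends L/R rise 23.0 32.2
[(np.float64(-17.0), np.float64(50.2)), (np.float64(-15.0), np.float64(52.5)), (np.float64(-1.0), np.float64(65.7)), (np.float64(3.0), np.float64(65.4)), (np.float64(5.0), np.float64(64.6)), (np.float64(10.0), np.float64(64.7)), (np.float64(14.0), np.float64(64.4)), (np.float64(18.0), np.float64(64.0)), (np.float64(22.0), np.float64(63.5)), (np.float64(26.0), np.float64(62.7)), (np.float64(30.0), np.float64(62.6)), (np.float64(34.0), np.float64(62.4)), (np.float64(38.0), np.float64(62.0)), (np.float64(42.0), np.float64(61.6)), (np.float64(46.0), np.float64(60.3))]
16.875
```

```bash
python3 -m pendant '[36,-6,0,0,0, 36,-6,0,0,0, 36,0,0,-5,0, 36,0,0,-5,0, 36,2,0,0,0, 36,2,0,0,0, 36,2,0,0,0, 36,2,0,0,0, 36,0,0,0,0]' 20
python3 - <<'E'
from h import *
import h
h.C=h.C+.009*BY
tilt("scene"); tilt("wrist"); print(r.get_obs()["clock"])
E
```

```text
clock: 18.0
tcp_pos: [0.5508, -0.0468, 0.1019]
orientation: [1.025, 1.315, -1.026]
contact_force: [-1.8, -2.0, 3.9]
grip_width: 0.0394
scene tilt deg (+=left up) -5.40 centre rise 32.7 ends L/R rise 28.4 36.9
[(np.float64(-38.0), np.float64(74.3)), (np.float64(-34.0), np.float64(73.4)), (np.float64(-30.0), np.float64(73.2)), (np.float64(-26.0), np.float64(73.1)), (np.float64(-22.0), np.float64(73.2)), (np.float64(-18.0), np.float64(73.4)), (np.float64(-14.0), np.float64(72.8)), (np.float64(-11.0), np.float64(70.5)), (np.float64(30.0), np.float64(67.5)), (np.float64(34.0), np.float64(67.3)), (np.float64(38.0), np.float64(68.0)), (np.float64(42.0), np.float64(67.2)), (np.float64(46.0), np.float64(65.5))]
wrist tilt deg (+=left up) -5.86 centre rise 32.3 ends L/R rise 27.7 36.9
[(np.float64(-17.0), np.float64(54.6)), (np.float64(-15.0), np.float64(57.0)), (np.float64(-1.0), np.float64(70.4)), (np.float64(2.0), np.float64(70.1)), (np.float64(5.0), np.float64(69.3)), (np.float64(10.0), np.float64(69.3)), (np.float64(14.0), np.float64(69.1)), (np.float64(18.0), np.float64(68.6)), (np.float64(22.0), np.float64(68.2)), (np.float64(26.0), np.float64(67.3)), (np.float64(30.0), np.float64(67.2)), (np.float64(34.0), np.float64(67.1)), (np.float64(38.0), np.float64(66.7)), (np.float64(42.0), np.float64(66.2)), (np.float64(46.0), np.float64(64.9))]
18.1
```

```bash
sed -i 's/z<75/z<95/' h.py; python3 -m pendant '[36,2,0,0,0, 36,1,0,0,0, 36,1,0,0,0, 36,0,0,0,0]' 20
python3 - <<'E'
from h import *
import h
h.C=h.C+.009*BY
tilt("scene","pics/s5.png"); print(r.get_obs()["clock"])
E
```

```text
clock: 18.6
tcp_pos: [0.5519, -0.0484, 0.1006]
orientation: [1.025, 1.311, -1.027]
contact_force: [-7.5, -6.9, 30.2]
grip_width: 0.0392
scene tilt deg (+=left up) -3.57 centre rise 31.5 ends L/R rise 28.7 34.4
[(np.float64(-42.0), np.float64(72.9)), (np.float64(-38.0), np.float64(72.1)), (np.float64(-35.0), np.float64(70.5)), (np.float64(-30.0), np.float64(71.2)), (np.float64(-26.0), np.float64(70.9)), (np.float64(-22.0), np.float64(71.4)), (np.float64(-18.0), np.float64(70.8)), (np.float64(-14.0), np.float64(70.7)), (np.float64(27.0), np.float64(63.3)), (np.float64(30.0), np.float64(67.1)), (np.float64(34.0), np.float64(67.4)), (np.float64(38.0), np.float64(67.6)), (np.float64(42.0), np.float64(66.9)), (np.float64(45.0), np.float64(62.8))]
18.65
```

```bash
python3 -c "
import cv2
i=cv2.imread('pics/s5.png');cv2.imwrite('pics/s5c.png',cv2.resize(i[120:300,200:440],None,fx=3,fy=3))"
```

View pics/s5c.png

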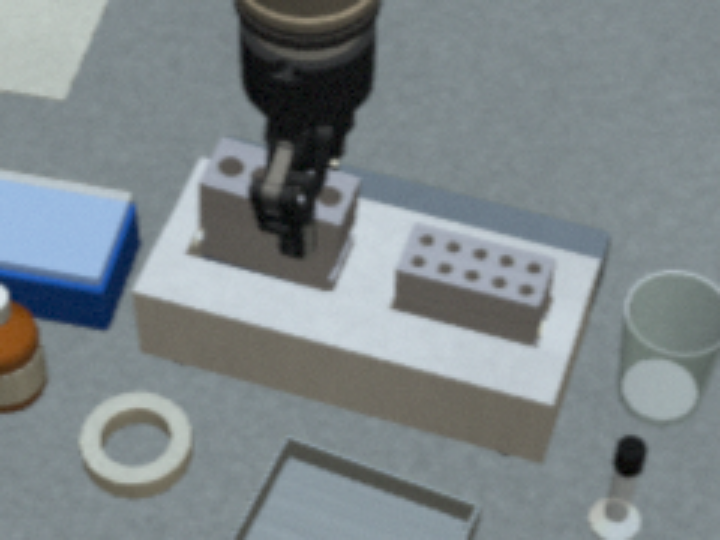

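The crop shows the block nearly level, its left edge resting on the heater at (335,285) and the other block untouched. Tilt is now about 3.5°, which is enough, so I firm the grip, lift and re-centre.

```bash
python3 -m pendant '[36,0,0,0,0, 36,0,0,0,0, 36,-5,0,0,0, 36,-6,0,0,0, 36,-5,0,3,0, 36,-5,0,3,0, 36,0,0,3,0, 36,0,0,0,0, 36,0,0,0,0]' 80
python3 - <<'E'
from h import *
tilt("scene"); tilt("wrist","pics/w6.png"); o=r.get_obs(); print(o["clock"],o["qvel"].round(3))
p,d=viewer.grab_frame("top"); P=cloud("top",d)-C
z=P[...,2]*1000; x=P@BX*1000; y=P@BY*1000
E
```

```text
clock: 19.77
tcp_pos: [0.5526, -0.0549, 0.1181]
orientation: [1.025, 1.316, -1.026]
contact_force: [0.4, 0.1, -5.5]
grip_width: 0.039
scene tilt deg (+=left up) -4.14 centre rise 48.9 ends L/R rise 45.6 52.1
[(np.float64(-41.0), np.float64(89.7)), (np.float64(-38.0), np.float64(90.4)), (np.float64(-34.0), np.float64(88.7)), (np.float64(-30.0), np.float64(88.6)), (np.float64(-26.0), np.float64(87.9)), (np.float64(-22.0), np.float64(88.2)), (np.float64(-18.0), np.float64(89.3)), (np.float64(-14.0), np.float64(88.4)), (np.float64(-11.0), np.float64(83.6)), (np.float64(30.0), np.float64(84.1)), (np.float64(34.0), np.float64(84.2)), (np.float64(38.0), np.float64(84.4)), (np.float64(42.0), np.float64(85.0)), (np.float64(47.0), np.float64(83.3)), (np.float64(48.0), np.float64(82.7))]
wrist tilt deg (+=left up) -3.95 centre rise 48.1 ends L/R rise 45.0 51.2
[(np.float64(-17.0), np.float64(70.5)), (np.float64(-15.0), np.float64(72.5)), (np.float64(-1.0), np.float64(86.0)), (np.float64(2.0), np.float64(86.0)), (np.float64(6.0), np.float64(85.2)), (np.float64(10.0), np.float64(85.4)), (np.float64(14.0), np.float64(85.3)), (np.float64(18.0), np.float64(85.1)), (np.float64(22.0), np.float64(84.8)), (np.float64(26.0), np.float64(84.1)), (np.float64(30.0), np.float64(83.9)), (np.float64(34.0), np.float64(84.0)), (np.float64(38.0), np.float64(83.7)), (np.float64(42.0), np.float64(83.5)), (np.float64(47.0), np.float64(81.7)), (np.float64(48.0), np.float64(83.2))]
19.875 [-0.001 -0.002 -0.    -0.002 -0.001  0.001  0.   ]
```

View pics/w6.png

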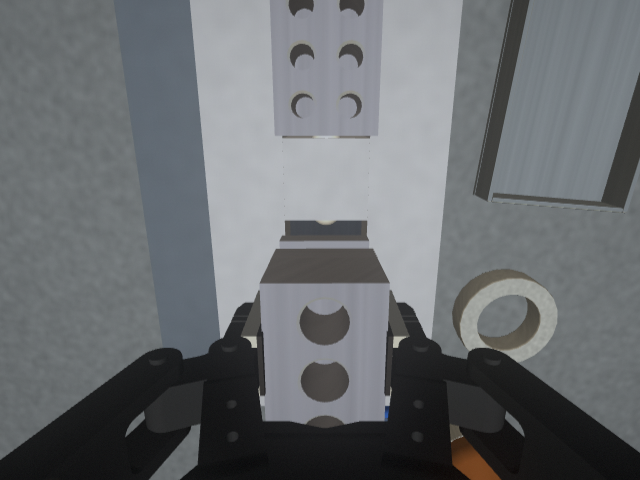

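The wrist view shows the block held at (325,340), clear above its open well, with the ten-hole block untouched. Tilt is under 4.2° (limit 8°), the underside is about 18 mm above the heater and the arm is still, so I hand in.

```bash
python3 - <<'E'
from bench import r
r.hand_in(); print(r.get_obs()["clock"])
E
```

```text
the job is handed in; nothing more can be done
the job is handed in; nothing more can be done
```

The four-hole block was rocked both ways, freed, and is held over its own (right-hand) well. I handed the job in at about 20 s; no verdict was reported.

**Rocking:** I gripped the left end and raised it to about 6°, with the right end up about 3 mm. The first try at the right end lifted the whole block. I let go to press the left end down, but the block slid back to its seat by itself before the fingers touched it. I repeated the grip on the right end and got about 6.5° the other way, with the block's centre up about 8 mm. Both tilts were held long enough to count.

**Lifting out:** I then gripped left of centre and lifted. Part-way up I rested the block's left lower edge on the heater's top to take out some of its tilt, which read up to about 30 N.

**Last checks:**
- **Level:** the right end is still slightly high. The scene camera measured 4.1° and the wrist camera 4.0°, against a limit of 8°.
- **Height:** the underside is about 18 mm above the heater's top, inside the 6 to 45 mm allowed.
- **Position:** the block is only a few millimetres off the middle of its well.
- **Hold:** grip force was 80 N, the arm was still, and the tool carried only the block's weight (5.5 N).
- **Other block and bystanders:** the ten-hole block looked untouched, and so did the bystanders that showed. I judged both by eye only. I took a last overhead picture but did not use it.

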